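# Stand the ballasted float on its heavy end on the turntable

## Task

The orange level float has its ballast hidden in one end, and from outside the two ends look the same. Pick the float up off the desk by its middle and hold it level for a moment to feel which end is heavy, then lay it back down on the desk and let go. Take it again and set it upright, heavy end down, in the middle of the round turntable so that a waterline can be marked round it: do not drop it onto the turntable, do not let it topple there, leave it standing still on its own, and do not push the tape roll, the green box or the jar about.

Things in the scene. Friction and masses are not known exactly. Their poses are not given: they have to be found in the camera images.
- float: Level float: orange octagonal bar, 44 mm over flats, identical black caps, 170 mm long over all including a 7 mm high dome on each end. 0.36 kg; hidden ballast (0.5 mm loose) puts its centre of mass about 37 mm from the middle, towards +x or -x (varies, cannot be seen). Origin at its centre, x along it. Starts lying on a flat, origin 22 mm above the desk.
- float_end (a point): Tip of the dome on the float's +x end, 85 mm from its centre; it may be the heavy or the light end. Stood on its heavy end the float rights itself from a tilt of a few degrees, rocking and creeping a few mm for up to 3 s; stood on the light end it always topples.
- turntable: Round flat white-grey plate, 168 mm diameter, 14 mm high, fixed on the desk. Origin at the centre of its underside, z up.
- tape_white: Bystander: white roll of tape standing flat, 56 mm diameter, 32 mm high. Origin at the centre of its underside.
- green_box: Bystander: closed green box, 57 x 97 x 28 mm high. Origin at the centre of its underside.
- flux_jar: Bystander: white jar with a dark red lid, 48 mm diameter, 60 mm high. Origin at the centre of its underside.
Mind the look-alikes: they are no part of the job. Several things have the shape of the float; the one meant has the colours described above.

How it is judged (in metres and radians):
On the way, in this order (a step that is already met when the one before it is completed fails the run):
1. the float is held by its middle, roughly level (within 35 degrees), clear of the desk (contact force between the fingers and float above 1 N and height (world z) of float above 0.05 m and distance between the grasp point and float below 0.04 m and angle between float's own x axis and vertical between 0.960796 and 2.1808 rad), for 0.4 s.
2. the float lies on the desk again, let go and at rest (contact force between the fingers and float below 0.05 N and height (world z) of float below 0.03 m and linear speed of float below 0.02 m/s and angle between float's own x axis and vertical between 1.4708 and 1.6708 rad), for 0.2 s.
3. still held, the float is set down upright on the turntable (contact force between the fingers and float above 0.5 N and horizontal distance between float and turntable below 0.05 m and height (world z) of float between 0.09 and 0.108 m and (angle between float's own x axis and vertical below 0.3 rad or angle between float's own x axis and vertical above 2.84159 rad)), for 0.1 s.
At the end, for the whole second after the job is handed in: The float stands upright on its own (within 8 degrees of vertical) on the turntable, its centre within 30 mm of the turntable's centre, let go and at rest (it may still rock very slightly). It stands so only on its heavy end ((angle between float's own x axis and vertical below 0.14 rad or angle between float's own x axis and vertical above 3.00159 rad) and horizontal distance between float and turntable below 0.03 m and height (world z) of float between 0.09 and 0.106 m and contact force between float and turntable above 1 N and contact force between the fingers and float below 0.05 N and linear speed of float below 0.04 m/s and angular speed of float below 0.4 rad/s); the robot touches nothing.
It fails at once if the float topples over on the turntable (contact force between float and turntable above 0.5 N and angle between float's own x axis and vertical between 0.7 and 2.44159 rad).
It fails at once if a bystander (tape roll, green box or jar) is moved by more than 30 mm (distance of any of tape_white, green_box, flux_jar from where it was at the start of the episode above 0.03 m).
It also fails if it takes over 61 s, if anything falls off the work surface, if the arm or the gripper's body presses on something with over 40 N, if the wrist force passes 120 N, or if a joint passes its speed limit or range.

## Robot

A 6-joint arm with a two-finger parallel gripper is mounted at the origin on a cart in front of the work surface, level with it; the furniture and walls round the work are solid. World frame = base frame: x ahead of the robot, y to its left, z up, the work surface at z = 0. Lengths are in m, angles in degrees, forces in N, time in s.
With the tool pointing down it reaches from about 0.3 to 0.75 m from the base axis. Payload 8.5 kg.
Tool frame: the origin (TCP) lies between the finger pads; the fingertips stand 17 mm ahead of it and the grasp point (between the pads) lies 2 mm behind it (env.tip_reach is the distance from the TCP to the fingertips, in m); z points along the fingers, y is the line along which they close (so a half turn about z gives the same grasp; the last joint's range is limited). The gripper opens to 85 mm and grips with 20 to 120 N. Pads are 22 mm wide; open, the fingers measure 114 mm over their backs; the gripper's body (76 mm by 85 mm) begins 54 mm behind the grasp point. The pads swing forward as they close: fully open they stand 13 mm farther back than shut.
Start: joints at [-87.336, 21.807, 74.336, -0, 83.858, -12.336], TCP at [0.142, -0.531, 0.248] pointing down, gripper open.
Joint ranges: [-178.18, 178.18], [-50.72, 133.34], [12.68, 142.11], [-81.47, 261.47], [9.98, 163.14], [-165.26, 165.26]. Speed limits (degrees/s): [136.94, 136.94, 180, 180, 180, 180].

## Interface

Orientations are given as a 3x3 rotation matrix whose columns are the frame's x, y, z axes.
In Python, from rig import env, viewer gives the robot as it stands.
- The arm moves only by the tool move_arm, never from a script. Its argument "motion" is a list of rows, each a list of 2 entries, a list of its own where there are three numbers: the shift along the tool's x, y, z normalised to -1 to 1, where 1 is 50 mm, then the turn, a rotation vector about the tool's x, y, z normalised to -1 to 1, where 1 is 8 degrees. A call has 1 to 20 rows; each row shifts and turns the commanded pose from where the row before left it, along the tool's axes as they then stand; what a row does not reach is not made up. A row lasts 1/10 s, in which the tool goes at most 50 mm and 8.59 degrees, less where a joint would pass 70% of its speed; a pose out of reach is approached as far as the arm can. A call with a number of a shift or a turn outside -1 to 1 is refused whole. A call with a gripper value outside its range is refused whole. "claw" is the closure, from 0 (fully open) to 1 (shut), set as the call begins (left out, the last holds). The fingers move at their own pace and stop on an object; "force" is the grip in N (left out, the last holds). Time passes only in rows, so rows that do not move let the fingers close. It gives the time, the measured TCP pose, the force, the opening and the grip force at its end, in the units of the state.
- env.observe(): the state, without advancing time (a new reading comes with each control period).
- viewer.get_image(name): name is "scene" or "top"; returns a dict with "frame" (400x640x3 uint8, red, green, blue), "depth" (400x640 float32, m along the optical axis (not along the pixel's ray), 0 where there is no reading), "fx", "fy", "cx", "cy" (pixels), "eye" and "attitude" of the camera in the world. Camera axes: x right, y up, looking along -z (the intrinsics and any distortion apply to the point x, -y, -z); pixel columns grow to the right and rows downward; lengths in m; the calibration is good to about 2 mm. A picture is of the moment at which its call begins.
- env.close_job(): hands the job in; it is judged then, once.
The state is a dict: "time_s": time; "q": joint angles; "qvel": joint speeds; "joint_efforts": joint torques, N m; "position": TCP position; "tool_rot": TCP orientation; "ft_force": force on the tool from outside, world axes, zero at the start; "wrist_torque": the same for the moment, N m; "grip_width": finger opening in m; "gripper_force": force on a finger pad.
Only numpy, scipy, OpenCV 4.12 (cv2) and the standard library are available. Lean on these libraries where they do the work, as an engineer would, in place of code of your own. Each camera call takes 0.05 s, during which the arm holds its last target. There are 200 camera calls.

## Working session

There is one attempt and no reset: what is moved stays moved. The work goes in short steps, Python scripts to look and compute and a tool call to move; the robot and the scene stay as the last step left them, time stands still between calls to the robot, and variables do not carry over. Pictures are saved under pics/ and viewed, at most 10 in all, crops included, and the job is handed in when it is done.

Besides the shell and the picture viewer there is one more tool, called after ">>>" by a JSON object that holds its "api" and its "payload", one argument or row to a line. move_arm: Moves the arm, as the interface text tells. Scaled input: -1 to 1 covers 50 mm each way for a shift and 8 degrees each way for a turn. Its arguments: {"type":"object","properties":{"motion":{"type":"array","items":{"type":"array"}},"claw":{"type":"number"},"force":{"type":"number"}},"required":["motion"]}

```bash
ls; mkdir -p pics; python3 - <<'E'
from rig import env, viewer
import cv2, numpy as np, pickle
s=env.observe(); print(s['position'],np.round(s['tool_rot'],3).tolist(),s['ft_force'],s['time_s'])
for n in('scene','top'):
    d=viewer.get_image(n); pickle.dump(d,open(f'{n}.pkl','wb'))
    cv2.imwrite(f'pics/{n}0.png',d['frame'][:,:,::-1]); print(n,d['fx'],d['fy'],d['cx'],d['cy'],d['eye'],np.round(d['attitude'],3).tolist(),[k for k in d])
E
```

```text
pics
[ 0.14231723 -0.53100193  0.2477188 ] [[0.966, 0.259, -0.0], [0.259, -0.966, 0.001], [0.0, -0.001, -1.0]] [ 0.52289308 -0.44081211 -0.33156447] 0.0
scene 407.2332083431679 407.2332083431679 319.058861166522 198.39692888327738 [0.09830711 0.60222358 0.75278712] [[-0.56, 0.637, -0.53], [-0.829, -0.429, 0.359], [0.002, 0.64, 0.768]] ['frame', 'depth', 'fx', 'fy', 'cx', 'cy', 'eye', 'attitude']
top 442.5036946176817 442.5036946176817 316.9343960709815 206.21664615529014 [0.25816585 0.29524907 1.05180366] [[-0.1, 0.932, -0.349], [-0.995, -0.092, 0.037], [0.002, 0.351, 0.936]] ['frame', 'depth', 'fx', 'fy', 'cx', 'cy', 'eye', 'attitude']
```

View pics/scene0.png

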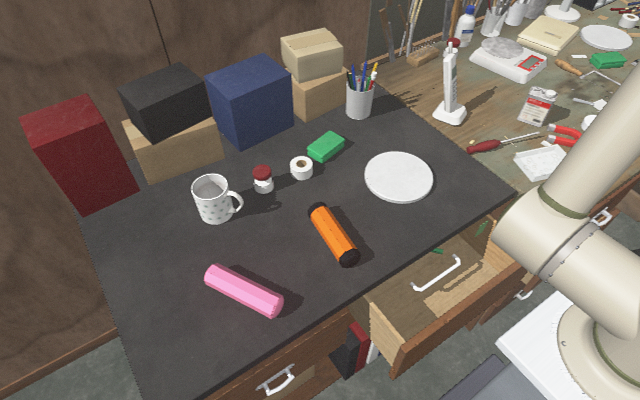

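View pics/top0.png

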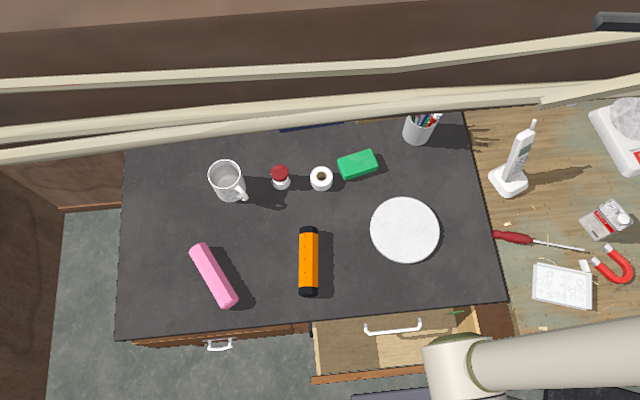

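The views show the orange float at about (308,262) in the top image and the turntable at (405,230). The pink bar is a look-alike, and the jar, tape and green box sit behind the float. Next I'll measure positions.

```bash
cat > h.py <<'E'
import numpy as np, cv2
def pts(d):
    v,u=np.mgrid[0:400,0:640]; z=d['depth']
    c=np.stack([(u-d['cx'])/d['fx']*z,-(v-d['cy'])/d['fy']*z,-z],-1)
    return c@np.array(d['attitude']).T+np.array(d['eye'])
def hsv(d): return cv2.cvtColor(d['frame'],cv2.COLOR_RGB2HSV)
E
python3 - <<'E'
from h import *; import pickle
for n in('scene','top'):
    d=pickle.load(open(n+'.pkl','rb')); P=pts(d); H=hsv(d)
    reg=(P[...,0]>.2)&(P[...,0]<.75)&(P[...,1]>-.5)&(P[...,1]<.6)&(d['depth']>0)
    m=reg&(H[...,0]>5)&(H[...,0]<22)&(H[...,1]>180)&(H[...,2]>100)
    print(n,'desk z',np.median(P[reg][:,2]))
    k,l,st,c=cv2.connectedComponentsWithStats(m.astype(np.uint8)); i=1+st[1:,4].argmax(); m=l==i
    q=P[m&(P[...,2]>.035)]; r=cv2.minAreaRect(q[:,:2].astype(np.float32)*1000); print('orange rect',r,'z95',np.percentile(q[:,2],95),np.median(q[:,2]))
    # whole float incl caps: points above desk near it
    c0=np.array(r[0])/1000; w=(np.hypot(*(P[...,:2]-c0).transpose(2,0,1))<.1)&(P[...,2]>.012)
    print('whole',cv2.minAreaRect(P[w][:,:2].astype(np.float32)*1000))
    t=reg&(H[...,1]<40)&(H[...,2]>150)&(abs(P[...,2]-.014)<.006)
    k,l,st,c=cv2.connectedComponentsWithStats(t.astype(np.uint8)); i=1+st[1:,4].argmax(); q=P[l==i]
    print('table',cv2.minEnclosingCircle(q[:,:2].astype(np.float32)*1000),q.mean(0))
    for nm,(a,b) in dict(green=(55,85),red=(170,180)).items():
        mm=reg&(H[...,0]>=a)&(H[...,0]<=b)&(H[...,1]>120)&(P[...,2]>.02); k,l,st,c=cv2.connectedComponentsWithStats(mm.astype(np.uint8))
        i=1+st[1:,4].argmax(); print(nm,P[l==i].mean(0).round(3))
E
```

```text
scene desk z -0.003377379590312757
orange rect ((505.828125, 290.58563232421875), (34.249542236328125, 128.6234130859375), 83.73394775390625) z95 0.04320729458508419 0.0405855144781746
whole ((501.6618957519531, 290.12188720703125), (45.935482025146484, 165.42593383789062), 84.42122650146484)
table ((564.9187622070312, 48.5534782409668), 86.134033203125) [0.55999074 0.04966956 0.01132903]
green [0.733 0.147 0.025]
red [0.719 0.337 0.056]
top desk z 0.26870685905503733
orange rect ((506.84344482421875, 290.5848388671875), (40.64292907714844, 129.68783569335938), 84.33197021484375) z95 0.046982689516928966 0.042789905597498734
whole ((504.04278564453125, 290.22479248046875), (44.145076751708984, 167.26568603515625), 84.27706146240234)
table ((565.2970581054688, 46.72626495361328), 85.499267578125) [0.56278882 0.04755258 0.01473007]
green [0.734 0.145 0.028]
red [0.724 0.339 0.06 ]
```

>>> {"api": "move_arm", "payload": {
  "motion": [
    [[0.66, -0.48, 0], [0, 0, 0]],
    [[0.66, -0.48, 0], [0, 0, 0]],
    [[0.66, -0.48, 0], [0, 0, 0]],
    [[0.66, -0.48, 0], [0, 0, 0]],
    [[0.66, -0.48, 0], [0, 0, 0]],
    [[0.66, -0.48, 0], [0, 0, 0]],
    [[0.66, -0.48, 0], [0, 0, 0]],
    [[0.66, -0.48, 0], [0, 0, 0]],
    [[0.66, -0.48, 0], [0, 0, 0]],
    [[0.66, -0.48, 0], [0, 0, 0]],
    [[0.66, -0.48, 0], [0, 0, 0]],
    [[0.66, -0.48, 0], [0, 0, 0]]
  ],
  "claw": 0
}}

```text
time_s: 1.3
position: [0.451, -0.149, 0.2482]
tool_rot: [[0.966, 0.259, -0.0], [0.259, -0.966, 0.0], [-0.0, -0.0, -1.0]]
ft_force: [-0.4, -1.6, -0.5]
grip_width: 0.0851
gripper_force: 0.0
```

>>> {"api": "move_arm", "payload": {
  "motion": [
    [[0.3, -0.75, 0], [0, 0, 0]],
    [[0.3, -0.75, 0], [0, 0, 0]],
    [[0.3, -0.75, 0], [0, 0, 0]],
    [[0.3, -0.75, 0], [0, 0, 0]],
    [[0.3, -0.75, 0], [0, 0, 0]],
    [[0.3, -0.75, 0], [0, 0, 0]],
    [[0.3, -0.75, 0], [0, 0, 0]],
    [[0.3, -0.75, 0], [0, 0, 0]],
    [[0.3, -0.75, 0], [0, 0, 0]],
    [[0.3, -0.75, 0], [0, 0, 0]],
    [[0.3, -0.75, 0], [0, 0, 0]],
    [[0, 0, 0], [0, 0, 0.65]],
    [[0, 0, 0], [0, 0, 0.65]],
    [[0, 0, 0], [0, 0, 0.65]],
    [[0, 0, 0], [0, 0, 0.65]],
    [[0, 0, 0], [0, 0, 0]]
  ]
}}

```text
time_s: 2.9
position: [0.5028, 0.2906, 0.2479]
tool_rot: [[0.995, -0.102, -0.001], [-0.102, -0.995, -0.0], [-0.001, 0.0, -1.0]]
ft_force: [-0.5, 0.4, 0.4]
grip_width: 0.0859
gripper_force: 0.0
```

```bash
cat > st.py <<'E'
from rig import env
import numpy as np
np.set_printoptions(precision=4,suppress=True)
s=env.observe()
for k in('time_s','position','tool_rot','q','ft_force','wrist_torque','grip_width','gripper_force'): print(k,np.array(s[k]).tolist() if k=='time_s' else np.array(s[k]))
E
python3 st.py
```

```text
time_s 2.9
position [0.5028 0.2906 0.2479]
tool_rot [[ 0.9948 -0.1018 -0.0009]
 [-0.1018 -0.9948 -0.0003]
 [-0.0008  0.0004 -1.    ]]
q [ 18.352   24.9638  69.2684   0.0006  85.8206 114.1924]
ft_force [-0.5128  0.4358  0.4166]
wrist_torque [ 0.0163  0.0195 -0.0018]
grip_width 0.08585384730442813
gripper_force 0.0
```

>>> {"api": "move_arm", "payload": {
  "motion": [
    [[0, 0, 0.8], [0, 0, 0]],
    [[0, 0, 0.8], [0, 0, 0]],
    [[0, 0, 0.8], [0, 0, 0]],
    [[0, 0, 0.8], [0, 0, 0]],
    [[0, 0, 0.6], [0, 0, 0]],
    [[0, 0, 0.4], [0, 0, 0]],
    [[0, 0, 0.28], [0, 0, 0]],
    [[0, 0, 0], [0, 0, 0]]
  ]
}}

```text
time_s: 3.7
position: [0.502, 0.2902, 0.0224]
tool_rot: [[0.995, -0.099, -0.004], [-0.099, -0.995, -0.001], [-0.004, 0.002, -1.0]]
ft_force: [-0.3, 0.1, 0.4]
grip_width: 0.0853
gripper_force: 0.0
```

>>> {"api": "move_arm", "payload": {
  "motion": [
    [[0, 0, 0], [0, 0, 0]],
    [[0, 0, 0], [0, 0, 0]],
    [[0, 0, 0], [0, 0, 0]],
    [[0, 0, 0], [0, 0, 0]],
    [[0, 0, 0], [0, 0, 0]],
    [[0, 0, 0], [0, 0, 0]],
    [[0, 0, 0], [0, 0, 0]],
    [[0, 0, 0], [0, 0, 0]]
  ],
  "claw": 1,
  "force": 60
}}

```text
time_s: 4.5
position: [0.5034, 0.2907, 0.0255]
tool_rot: [[0.995, -0.101, 0.002], [-0.101, -0.995, 0.0], [0.002, -0.001, -1.0]]
ft_force: [-1.0, -0.9, 5.0]
grip_width: 0.043
gripper_force: 62.1
```

```bash
python3 st.py
```

```text
time_s 4.5
position [0.5034 0.2907 0.0255]
tool_rot [[ 0.9949 -0.1006  0.0019]
 [-0.1006 -0.9949  0.0004]
 [ 0.0019 -0.0006 -1.    ]]
q [ 18.3473  38.8262  85.4026  -0.0131  55.6575 114.1265]
ft_force [-0.9574 -0.8522  4.9841]
wrist_torque [-0.1624  0.1827  0.0142]
grip_width 0.04302113659245704
gripper_force 62.08411831059493
```

>>> {"api": "move_arm", "payload": {
  "motion": [
    [[0, 0, -0.3], [0, 0, 0]],
    [[0, 0, -0.4], [0, 0, 0]],
    [[0, 0, -0.5], [0, 0, 0]],
    [[0, 0, -0.5], [0, 0, 0]],
    [[0, 0, -0.3], [0, 0, 0]],
    [[0, 0, 0], [0, 0, 0]],
    [[0, 0, 0], [0, 0, 0]],
    [[0, 0, 0], [0, 0, 0]],
    [[0, 0, 0], [0, 0, 0]],
    [[0, 0, 0], [0, 0, 0]],
    [[0, 0, 0], [0, 0, 0]],
    [[0, 0, 0], [0, 0, 0]],
    [[0, 0, 0], [0, 0, 0]],
    [[0, 0, 0], [0, 0, 0]]
  ]
}}

```text
time_s: 5.9
position: [0.503, 0.2906, 0.1243]
tool_rot: [[0.995, -0.101, 0.0], [-0.101, -0.995, 0.0], [0.0, -0.0, -1.0]]
ft_force: [-0.6, 0.7, -4.2]
grip_width: 0.043
gripper_force: 62.2
```

```bash
python3 st.py; python3 - <<'E'
from rig import env,viewer
from h import *; import pickle
import numpy as np
W=[];F=[]
for i in range(6):
    d=viewer.get_image('scene'); s=env.observe(); R=np.array(s['tool_rot']); W.append(R.T@s['wrist_torque']);F.append(s['ft_force'])
print('torque tool axes',np.mean(W,0),np.std(W,0),'F',np.mean(F,0))
cv2.imwrite('pics/lift.png',d['frame'][:,:,::-1])
P=pts(d);H=hsv(d);m=(H[...,0]>5)&(H[...,0]<22)&(H[...,1]>180)&(H[...,2]>100)&(P[...,0]<.65)&(P[...,0]>.4)&(P[...,1]>.15)&(P[...,1]<.4)&(P[...,2]>.03)
q=P[m];top=q
for a in np.arange(.43,.58,.03):
    w=q[abs(q[:,0]-a)<.01]; print(a,len(w),np.percentile(w[:,2],95) if len(w) else 0)
E
```

```text
time_s 5.9
position [0.503  0.2906 0.1243]
tool_rot [[ 0.9949 -0.1011  0.    ]
 [-0.1011 -0.9949  0.    ]
 [ 0.     -0.     -1.    ]]
q [ 18.3456  31.3866  79.9931  -0.0007  68.6183 114.1471]
ft_force [-0.5571  0.658  -4.1872]
wrist_torque [ 0.0097 -0.0779  0.0041]
grip_width 0.042991801282929225
gripper_force 62.24043647933286
torque tool axes [-0.01039812  0.11424522  0.00067074] [0.02006131 0.03507476 0.0274129 ] F [ 0.12823074 -0.02881766 -3.77168264]
0.43 0 0
0.45999999999999996 190 0.14120204860434823
0.48999999999999994 136 0.141514899722977
0.5199999999999999 12 0.14120411828024043
0.5499999999999998 16 0.1350644157748541
```

View pics/lift.png

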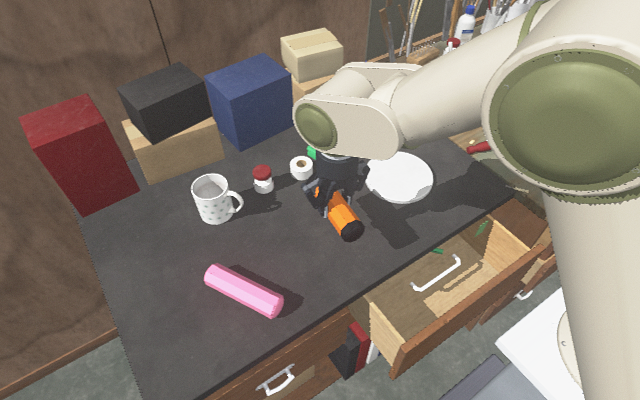

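The float is level in the grip, with its near cap at (348,230). The moment is +0.11 Nm about tool y, so the near (-x tool) end is heavy. I'll confirm that on the second grip, which will be off-centre. Now I'll lay it back down.

>>> {"api": "move_arm", "payload": {
  "motion": [
    [[0, 0, 0.4], [0, 0, 0]],
    [[0, 0, 0.5], [0, 0, 0]],
    [[0, 0, 0.5], [0, 0, 0]],
    [[0, 0, 0.3], [0, 0, 0]],
    [[0, 0, 0.16], [0, 0, 0]],
    [[0, 0, 0.1], [0, 0, 0]],
    [[0, 0, 0], [0, 0, 0]],
    [[0, 0, 0], [0, 0, 0]]
  ]
}}

```text
time_s: 7.0
position: [0.5033, 0.2907, 0.0271]
tool_rot: [[0.995, -0.101, 0.001], [-0.101, -0.995, 0.0], [0.001, -0.001, -1.0]]
ft_force: [-0.4, 0.0, -3.5]
grip_width: 0.0427
gripper_force: 62.2
```

>>> {"api": "move_arm", "payload": {
  "motion": [
    [[0, 0, 0], [0, 0, 0]],
    [[0, 0, 0], [0, 0, 0]],
    [[0, 0, 0], [0, 0, 0]],
    [[0, 0, 0], [0, 0, 0]],
    [[0, 0, 0], [0, 0, 0]],
    [[0, 0, 0], [0, 0, 0]],
    [[0, 0, 0], [0, 0, 0]],
    [[0, 0, 0], [0, 0, 0]],
    [[0, 0, 0], [0, 0, 0]],
    [[0, 0, 0], [0, 0, 0]]
  ],
  "claw": 0
}}

```text
time_s: 8.0
position: [0.5029, 0.2906, 0.0263]
tool_rot: [[0.995, -0.101, 0.0], [-0.101, -0.995, -0.0], [0.0, 0.0, -1.0]]
ft_force: [0.4, 0.3, 0.2]
grip_width: 0.0856
gripper_force: 0.0
```

>>> {"api": "move_arm", "payload": {
  "motion": [
    [[0, 0, -0.8], [0, 0, 0]],
    [[0, 0, -0.8], [0, 0, 0]],
    [[0, 0, 0], [0, 0, 0]],
    [[0, 0, 0], [0, -1, 0]],
    [[0, 0, 0], [0, -1, 0]],
    [[0, 0, 0], [0, -1, 0]],
    [[0, 0, 0], [0, 0, 0]],
    [[0, 0, 0], [0, 0, 0]]
  ]
}}

```text
time_s: 8.8
position: [0.5029, 0.2904, 0.1054]
tool_rot: [[0.91, -0.102, -0.403], [-0.093, -0.995, 0.041], [-0.405, 0.001, -0.914]]
ft_force: [-0.2, 0.3, -0.1]
grip_width: 0.0854
gripper_force: 0.0
```

```bash
python3 st.py; python3 - <<'E'
from rig import viewer
from h import *
for n in ('scene','top'):
    d=viewer.get_image(n); cv2.imwrite(f'pics/lay_{n}.png',d['frame'][:,:,::-1])
E
```

```text
time_s 8.8
position [0.5029 0.2904 0.1054]
tool_rot [[ 0.9095 -0.1015 -0.403 ]
 [-0.093  -0.9948  0.0406]
 [-0.4051  0.0006 -0.9143]]
q [ 14.8554  41.0213  67.6821   8.2131  93.7816 109.5995]
ft_force [-0.2411  0.2835 -0.1191]
wrist_torque [-0.0107 -0.2044  0.0334]
grip_width 0.08541605403964508
gripper_force 0.0
```

View pics/lay_scene.png

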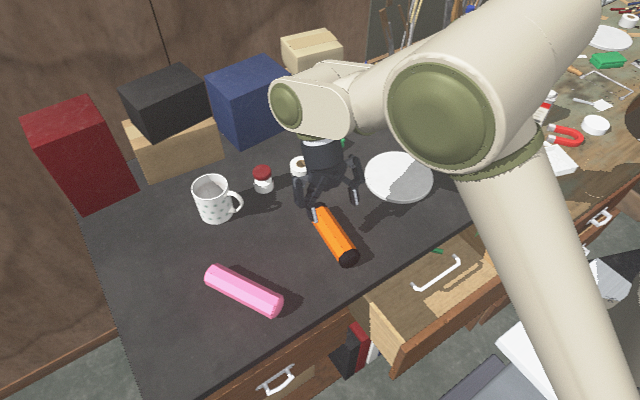

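```bash
cat > tq.py <<'E'
from rig import env,viewer
import numpy as np
W=[];F=[]
for i in range(6):
    viewer.get_image('top'); s=env.observe(); W.append(np.array(s['tool_rot']).T@s['wrist_torque']); F.append(s['ft_force'])
print('tool torque',np.mean(W,0).round(3),'F',np.mean(F,0).round(2),s['position'],s['gripper_force'])
E
python3 tq.py
```

```text
tool torque [ 0.    0.17 -0.02] F [ 0.18 -0.06  0.04] [0.50270233 0.29074737 0.10667114] 0.0
```

>>> {"api": "move_arm", "payload": {
  "motion": [
    [[0.23, 0, 0.322], [0, 0, 0]],
    [[0.23, 0, 0.322], [0, 0, 0]],
    [[0.23, 0, 0.322], [0, 0, 0]],
    [[0.23, 0, 0.322], [0, 0, 0]],
    [[0, 0, 0], [0, 0, 0]],
    [[0, 0, 0], [0, 0, 0]]
  ]
}}

```text
time_s: 9.8
position: [0.5187, 0.289, 0.0289]
tool_rot: [[0.909, -0.101, -0.405], [-0.092, -0.995, 0.041], [-0.407, 0.0, -0.913]]
ft_force: [0.0, 1.0, -0.4]
grip_width: 0.0852
gripper_force: 0.0
```

>>> {"api": "move_arm", "payload": {
  "motion": [
    [[0, 0, 0], [0, 0, 0]],
    [[0, 0, 0], [0, 0, 0]],
    [[0, 0, 0], [0, 0, 0]],
    [[0, 0, 0], [0, 0, 0]],
    [[0, 0, 0], [0, 0, 0]],
    [[0, 0, 0], [0, 0, 0]],
    [[0, 0, 0], [0, 0, 0]],
    [[0, 0, 0], [0, 0, 0]]
  ],
  "claw": 1,
  "force": 80
}}

```text
time_s: 10.6
position: [0.5192, 0.2891, 0.0299]
tool_rot: [[0.91, -0.101, -0.403], [-0.092, -0.995, 0.042], [-0.405, -0.001, -0.914]]
ft_force: [1.3, -0.6, 5.4]
grip_width: 0.0422
gripper_force: 82.2
```

>>> {"api": "move_arm", "payload": {
  "motion": [
    [[-0.245, 0, -0.55], [0, 0, 0]],
    [[-0.245, 0, -0.55], [0, 0, 0]],
    [[-0.245, 0, -0.55], [0, 0, 0]],
    [[-0.245, 0, -0.55], [0, 0, 0]],
    [[0, 0, 0], [0, 1, 0]],
    [[0, 0, 0], [0, 1, 0]],
    [[0, 0, 0], [0, 1, 0]],
    [[0, 0, 0], [0, 0, 0]],
    [[0, 0, 0], [0, 0, 0]],
    [[0, 0, 0], [0, 0, 0]]
  ]
}}

```text
time_s: 11.6
position: [0.5193, 0.2888, 0.1488]
tool_rot: [[0.995, -0.102, -0.003], [-0.102, -0.995, 0.0], [-0.003, 0.0, -1.0]]
ft_force: [-0.4, -0.1, -3.4]
grip_width: 0.0423
gripper_force: 82.9
```

```bash
python3 tq.py; python3 tq.py; python3 st.py
```

```text
tool torque [ 0.013  0.152 -0.007] F [ 0.19  0.09 -3.63] [0.51892158 0.28883779 0.14886755] 82.86985558370361
tool torque [-0.006  0.149  0.006] F [ 0.29 -0.02 -3.52] [0.51866355 0.28897958 0.1492236 ] 82.86953972346964
time_s 12.2
position [0.5187 0.289  0.1492]
tool_rot [[ 0.9949 -0.101  -0.0001]
 [-0.101  -0.9949 -0.    ]
 [-0.0001  0.     -1.    ]]
q [ 17.7103  30.9841  75.9735   0.001   73.0457 113.5091]
ft_force [ 0.0758  0.6876 -3.636 ]
wrist_torque [-0.0107 -0.1418 -0.0229]
grip_width 0.04224707553608539
gripper_force 82.86953972346964
```

The off-centre grip raised the moment to 0.15 Nm, which confirms the near end is heavy. Now I'll carry it to the turntable and turn it upright.

>>> {"api": "move_arm", "payload": {
  "motion": [
    [[0.204, 0.79, -0.33], [0, 0, 0]],
    [[0.204, 0.79, -0.33], [0, 0, 0]],
    [[0.204, 0.79, -0.33], [0, 0, 0]],
    [[0.204, 0.79, -0.33], [0, 0, 0]],
    [[0.204, 0.79, -0.33], [0, 0, 0]],
    [[0.204, 0.79, -0.33], [0, 0, 0]],
    [[0, 0, 0], [0, 0.75, 0]],
    [[0, 0, 0], [0, 0.75, 0]],
    [[0, 0, 0], [0, 0.75, 0]],
    [[0, 0, 0], [0, 0.75, 0]],
    [[0, 0, 0], [0, 0.75, 0]],
    [[0, 0, 0], [0, 0.75, 0]],
    [[0, 0, 0], [0, 0.75, 0]],
    [[0, 0, 0], [0, 0.75, 0]],
    [[0, 0, 0], [0, 0.75, 0]],
    [[0, 0, 0], [0, 0.75, 0]],
    [[0, 0, 0], [0, 0.75, 0]],
    [[0, 0, 0], [0, 0, 0]],
    [[0, 0, 0], [0, 0, 0]]
  ]
}}

```text
time_s: 14.1
position: [0.5545, 0.0435, 0.2612]
tool_rot: [[0.586, -0.066, 0.807], [-0.059, -0.998, -0.038], [0.808, -0.025, -0.589]]
ft_force: [-0.3, -0.1, -3.5]
grip_width: 0.0425
gripper_force: 84.1
```

```bash
python3 st.py; python3 - <<'E'
from rig import viewer
from h import *
a=[]
for n in ('scene','top'):
    d=viewer.get_image(n); a.append(d['frame'][:,:,::-1]); P=pts(d);H=hsv(d)
    m=((H[...,0]>5)&(H[...,0]<22)&(H[...,1]>180)&(H[...,2]>100)&(P[...,2]>.1)&(abs(P[...,0]-.56)<.08)&(abs(P[...,1]-.05)<.08)).astype(np.uint8)
    k,l,st,c=cv2.connectedComponentsWithStats(m); q=P[l==1+st[1:,4].argmax()]; print(n,len(q),q.min(0),q.max(0),q.mean(0))
cv2.imwrite('pics/up.png',cv2.resize(np.vstack(a),(480,600)))
E
```

```text
time_s 14.1
position [0.5545 0.0435 0.2612]
tool_rot [[ 0.5863 -0.0656  0.8074]
 [-0.0588 -0.9975 -0.0383]
 [ 0.808  -0.025  -0.5887]]
q [-10.4969   9.1309 109.2981  38.7292  10.0721  48.8762]
ft_force [-0.2608 -0.0765 -3.5039]
wrist_torque [-0.0066  0.7924 -0.0865]
grip_width 0.04248243284035752
gripper_force 84.08626739357715
scene 430 [0.52392535 0.03914745 0.18056691] [0.56542476 0.06928995 0.24107543] [0.54110749 0.06050638 0.2136512 ]
top 440 [0.53690933 0.02193518 0.22509827] [0.57983304 0.06640628 0.31776256] [0.55196656 0.04903046 0.28911917]
```

View pics/up.png

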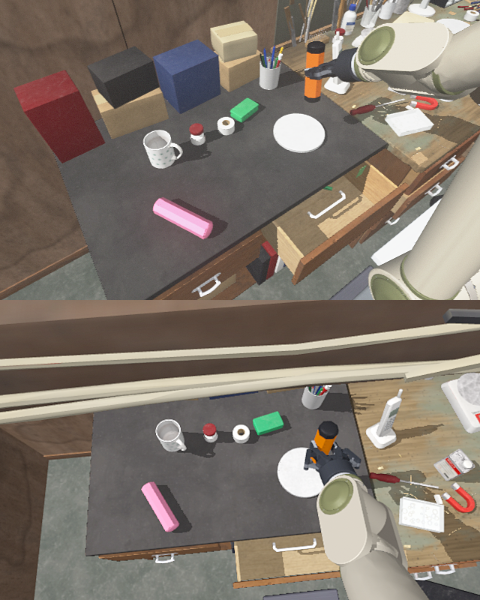

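The float is held upright over the plate's right part in both views, but J5 has reached its 10° limit. Swinging the tool clockwise will let the wrist bend sideways instead.

>>> {"api": "move_arm", "payload": {
  "motion": [
    [[0, 0, 0], [-0.646, 0.02, 0.471]],
    [[0, 0, 0], [-0.646, 0.02, 0.471]],
    [[0, 0, 0], [-0.646, 0.02, 0.471]],
    [[0, 0, 0], [-0.646, 0.02, 0.471]],
    [[0, 0, 0], [-0.646, 0.02, 0.471]],
    [[0, 0, 0], [0, 0, 0]],
    [[0, 0, 0], [0, 0, 0]]
  ]
}}

```text
time_s: 14.9
position: [0.549, 0.0489, 0.2519]
tool_rot: [[0.619, -0.2, 0.76], [-0.149, -0.979, -0.137], [0.771, -0.028, -0.636]]
ft_force: [-0.5, 0.3, -3.6]
grip_width: 0.0421
gripper_force: 84.1
```

```bash
cat > plan.py <<'E'
import sys,numpy as np
from rig import env
from scipy.spatial.transform import Rotation as Ro
az,tilt=np.radians([float(sys.argv[1]),24.]); pos=np.array([float(v) for v in sys.argv[2:5]])
s=env.observe(); R=np.array(s['tool_rot']); p=np.array(s['position'])
h=np.array([np.cos(az),np.sin(az),0]); Z=np.array([0,0,1.])
x=np.sin(tilt)*h+np.cos(tilt)*Z; z=np.cos(tilt)*h-np.sin(tilt)*Z; D=np.c_[x,np.cross(z,x),z]
tcp=pos-0.008*h   # float axis 8 mm outward of TCP
rv=Ro.from_matrix(R.T@D).as_rotvec(degrees=True)
a=R@[np.cos(tilt),0,-np.sin(tilt)]
print('rot deg',rv.round(2),'units of 8',(rv/8).round(3),'| after-rot shift in tool axes mm',(D.T@(tcp-p)*1000).round(1),'now-axes mm',(R.T@(tcp-p)*1000).round(1))
print('float axis',a.round(3),'tool az',np.degrees(np.arctan2(R[1,2],R[0,2])),'p',p,'q',np.array(s['q']).round(1),'F',s['ft_force'].round(1),s['time_s'])
E
python3 plan.py -35 0.564 0.0475 0.16
```

```text
rot deg [-20.85  15.62  11.02] units of 8 [-2.607  1.952  1.378] | after-rot shift in tool axes mm [-81.9  -7.5  42.1] now-axes mm [-66.1  -2.2  64.5]
float axis [ 0.256 -0.08   0.963] tool az -10.205653790439124 p [0.5489744  0.04890645 0.25192622] q [ -5.7  10.  107.6 -16.6  12.4 111.2] F [-0.5  0.3 -3.6] 14.9
```

>>> {"api": "move_arm", "payload": {
  "motion": [
    [[0, 0, 0], [0.39, -0.01, -0.32]],
    [[0, 0, 0], [0.39, -0.01, -0.32]],
    [[0, 0, 0], [0.39, -0.01, -0.32]],
    [[0, 0, 0], [0.39, -0.01, -0.32]],
    [[0, 0, 0], [0.39, -0.01, -0.32]],
    [[0, 0, 0], [0.39, -0.01, -0.32]],
    [[0, 0, 0], [0.39, -0.01, -0.32]],
    [[0, 0, 0], [0, 0, 0]],
    [[0, 0, 0], [0, 0, 0]]
  ]
}}

```text
time_s: 15.8
position: [0.5464, 0.0476, 0.2478]
tool_rot: [[0.648, 0.128, 0.751], [0.059, -0.991, 0.118], [0.759, -0.032, -0.65]]
ft_force: [0.1, -0.5, -4.0]
grip_width: 0.0422
gripper_force: 84.0
```

```bash
python3 plan.py 18 0.564 0.0475 0.16
```

```text
rot deg [ 8.05 16.35 -7.29] units of 8 [ 1.007  2.044 -0.911] | after-rot shift in tool axes mm [-76.7   5.5  43.7] now-axes mm [-60.3   6.7  64.3]
float axis [0.287 0.006 0.958] tool az 8.926606273038296 p [0.54638768 0.04758002 0.24781934] q [-15.7   9.2 108.9  51.9  23.7  26.4] F [ 0.1 -0.5 -4. ] 15.8
```

>>> {"api": "move_arm", "payload": {
  "motion": [
    [[0, 0, 0], [0.2, 0.41, -0.18]],
    [[0, 0, 0], [0.2, 0.41, -0.18]],
    [[0, 0, 0], [0.2, 0.41, -0.18]],
    [[0, 0, 0], [0.2, 0.41, -0.18]],
    [[0, 0, 0], [0.2, 0.41, -0.18]],
    [[0, 0, 0], [0, 0, 0]],
    [[0, 0, 0], [0, 0, 0]]
  ]
}}

```text
time_s: 16.5
position: [0.5459, 0.0492, 0.2466]
tool_rot: [[0.42, 0.296, 0.858], [0.12, -0.955, 0.271], [0.9, -0.011, -0.436]]
ft_force: [0.4, -0.4, -3.1]
grip_width: 0.0423
gripper_force: 84.2
```

```bash
python3 plan.py 18 0.564 0.0475 0.16
```

```text
rot deg [ 0.44  1.88 -0.91] units of 8 [ 0.056  0.235 -0.114] | after-rot shift in tool axes mm [-75.5   7.2  43.2] now-axes mm [-74.    8.1  45.7]
float axis [ 0.035 -0.001  0.999] tool az 17.522764618107765 p [0.54586894 0.04920611 0.2465686 ] q [-22.9  12.3 117.3  99.8  36.3 -31.9] F [ 0.4 -0.4 -3.1] 16.5
```

>>> {"api": "move_arm", "payload": {
  "motion": [
    [[0, 0, 0], [0.056, 0.235, -0.114]],
    [[-0.378, 0.036, 0.216], [0, 0, 0]],
    [[-0.378, 0.036, 0.216], [0, 0, 0]],
    [[-0.378, 0.036, 0.216], [0, 0, 0]],
    [[-0.378, 0.036, 0.216], [0, 0, 0]],
    [[0, 0, 0], [0, 0, 0]],
    [[0, 0, 0], [0, 0, 0]],
    [[0, 0, 0], [0, 0, 0]]
  ]
}}

```text
time_s: 17.3
position: [0.5569, 0.0455, 0.1616]
tool_rot: [[0.382, 0.311, 0.87], [0.127, -0.95, 0.284], [0.915, 0.002, -0.403]]
ft_force: [0.7, -0.6, -3.5]
grip_width: 0.0422
gripper_force: 84.2
```

```bash
python3 plan.py 18 0.564 0.0475 0.12; cat > vis.py <<'E'
import sys
from rig import viewer
from h import *
a=[]
for n in ('scene','top'):
    d=viewer.get_image(n); a.append(d['frame'][:,:,::-1]); P=pts(d);H=hsv(d)
    near=(abs(P[...,0]-.56)<.06)&(abs(P[...,1]-.05)<.06)
    m=((H[...,0]>5)&(H[...,0]<22)&(H[...,1]>180)&(H[...,2]>90)&(P[...,2]>.02)&near)
    q=P[m]
    for lo in np.arange(.02,.24,.02):
        w=q[(q[:,2]>=lo)&(q[:,2]<lo+.02)]
        if len(w)>15: print(n,round(lo,2),len(w),'x',np.percentile(w[:,0],[2,98]).round(4),'y',np.percentile(w[:,1],[2,98]).round(4))
    c=near&(H[...,2]<60)&(P[...,2]>.1); w=P[c]; print('dark top',w[w[:,2]>w[:,2].max()-.012].mean(0).round(4) if len(w) else 0)
cv2.imwrite(sys.argv[1],np.hstack([a[0][60:300,300:620],a[1][100:340,280:600]]))
E
python3 vis.py pics/hover.png
```

```text
rot deg [-0.08 -0.24  0.14] units of 8 [-0.011 -0.029  0.018] | after-rot shift in tool axes mm [-38.3   0.2  16.3] now-axes mm [-38.3   0.2  16.2]
float axis [-0.004  0.     1.   ] tool az 18.092837409342277 p [0.55691876 0.04545396 0.16160603] q [-23.5  26.1 123.  122.1  45.8 -61.7] F [ 0.7 -0.6 -3.5] 17.3
scene 0.08 35 x [0.5491 0.5755] y [0.0654 0.0716]
scene 0.1 55 x [0.5483 0.5781] y [0.0633 0.0723]
scene 0.12 69 x [0.5434 0.5789] y [0.0575 0.0722]
scene 0.16 73 x [0.5399 0.5781] y [0.0517 0.0721]
scene 0.18 131 x [0.541  0.5793] y [0.0514 0.0718]
scene 0.2 62 x [0.5395 0.5757] y [0.0505 0.0719]
dark top [0.5572 0.0498 0.226 ]
top 0.08 16 x [0.5478 0.5641] y [0.0654 0.0717]
top 0.1 27 x [0.5459 0.5687] y [0.0619 0.0724]
top 0.14 19 x [0.5344 0.5461] y [0.0367 0.0788]
top 0.16 38 x [0.5386 0.5652] y [0.0238 0.0767]
top 0.18 79 x [0.5403 0.5656] y [0.0367 0.0719]
top 0.2 72 x [0.5401 0.5668] y [0.0353 0.0715]
dark top [0.5629 0.0486 0.2316]
```

View pics/hover.png

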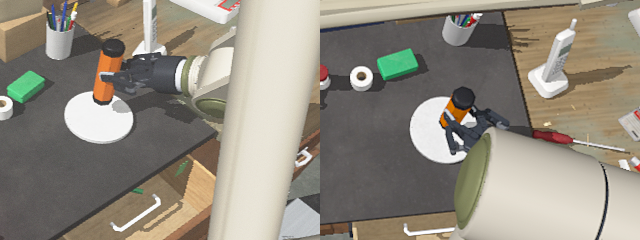

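The float hangs vertical over the plate centre, at about (105,70) in the left crop and (458,108) in the right one. Its bottom is about 46 mm above the plate, so I'll lower it.

>>> {"api": "move_arm", "payload": {
  "motion": [
    [[-0.183, 0, 0.081], [0, 0, 0]],
    [[-0.183, 0, 0.081], [0, 0, 0]],
    [[-0.183, 0, 0.081], [0, 0, 0]],
    [[-0.183, 0, 0.081], [0, 0, 0]],
    [[0, 0, 0], [0, 0, 0]],
    [[0, 0, 0], [0, 0, 0]],
    [[0, 0, 0], [0, 0, 0]]
  ]
}}

```text
time_s: 18.1
position: [0.5569, 0.0451, 0.1212]
tool_rot: [[0.382, 0.311, 0.87], [0.127, -0.951, 0.284], [0.915, 0.002, -0.403]]
ft_force: [-0.3, -0.3, -3.5]
grip_width: 0.042
gripper_force: 84.2
```

```bash
python3 plan.py 18 0.564 0.0475 0.115;python3 tq.py
```

```text
rot deg [-0.05 -0.24  0.12] units of 8 [-0.006 -0.03   0.015] | after-rot shift in tool axes mm [-5.9 -0.1  2. ] now-axes mm [-5.9 -0.1  2. ]
float axis [-0.005  0.     1.   ] tool az 18.056520898477707 p [0.55693973 0.04508977 0.12120088] q [-23.5  32.8 125.  128.4  50.8 -71.2] F [-0.3 -0.3 -3.5] 18.1
tool torque [-0.005 -0.979  0.002] F [ 0.25  0.1  -3.29] [0.5568043  0.04505774 0.12060785] 84.16498905993649
```

Next come slow 1 mm rows down, watching the force.

>>> {"api": "move_arm", "payload": {
  "motion": [
    [[-0.018, 0, 0.008], [0, 0, 0]],
    [[-0.018, 0, 0.008], [0, 0, 0]],
    [[-0.018, 0, 0.008], [0, 0, 0]],
    [[-0.018, 0, 0.008], [0, 0, 0]],
    [[0, 0, 0], [0, 0, 0]],
    [[0, 0, 0], [0, 0, 0]]
  ]
}}

```text
time_s: 19.0
position: [0.5568, 0.0451, 0.1163]
tool_rot: [[0.384, 0.31, 0.87], [0.126, -0.951, 0.284], [0.915, 0.001, -0.404]]
ft_force: [-1.0, 0.9, -4.1]
grip_width: 0.0421
gripper_force: 84.2
```

>>> {"api": "move_arm", "payload": {
  "motion": [
    [[-0.018, 0, 0.008], [0, 0, 0]],
    [[0, 0, 0], [0, 0, 0]],
    [[0, 0, 0], [0, 0, 0]]
  ]
}}

```text
time_s: 19.3
position: [0.5568, 0.0451, 0.1154]
tool_rot: [[0.384, 0.311, 0.87], [0.126, -0.951, 0.284], [0.915, 0.001, -0.404]]
ft_force: [-0.5, 0.3, -4.2]
grip_width: 0.0422
gripper_force: 84.2
```

>>> {"api": "move_arm", "payload": {
  "motion": [
    [[-0.018, 0, 0.008], [0, 0, 0]],
    [[0, 0, 0], [0, 0, 0]],
    [[0, 0, 0], [0, 0, 0]]
  ]
}}

```text
time_s: 19.6
position: [0.5568, 0.0451, 0.1144]
tool_rot: [[0.384, 0.311, 0.87], [0.126, -0.951, 0.284], [0.915, 0.001, -0.404]]
ft_force: [-0.2, -0.3, -4.2]
grip_width: 0.0424
gripper_force: 84.2
```

>>> {"api": "move_arm", "payload": {
  "motion": [
    [[-0.018, 0, 0.008], [0, 0, 0]],
    [[0, 0, 0], [0, 0, 0]],
    [[0, 0, 0], [0, 0, 0]]
  ]
}}

```text
time_s: 19.9
position: [0.5568, 0.0451, 0.1134]
tool_rot: [[0.384, 0.311, 0.87], [0.126, -0.951, 0.284], [0.915, 0.001, -0.404]]
ft_force: [-0.1, 1.0, -3.5]
grip_width: 0.0423
gripper_force: 84.2
```

>>> {"api": "move_arm", "payload": {
  "motion": [
    [[-0.018, 0, 0.008], [0, 0, 0]],
    [[0, 0, 0], [0, 0, 0]],
    [[0, 0, 0], [0, 0, 0]]
  ]
}}

```text
time_s: 20.2
position: [0.5568, 0.0451, 0.1124]
tool_rot: [[0.384, 0.31, 0.87], [0.126, -0.951, 0.284], [0.915, 0.001, -0.404]]
ft_force: [-0.6, 0.5, -4.0]
grip_width: 0.0422
gripper_force: 84.2
```

```bash
python3 tq.py
```

```text
tool torque [-0.023 -0.971  0.007] F [-0.13  0.14 -3.36] [0.55678511 0.04511268 0.11245949] 84.16499618455418
```

>>> {"api": "move_arm", "payload": {
  "motion": [
    [[-0.018, 0, 0.008], [0, 0, 0]],
    [[0, 0, 0], [0, 0, 0]],
    [[0, 0, 0], [0, 0, 0]]
  ]
}}

```text
time_s: 20.8
position: [0.557, 0.0451, 0.1122]
tool_rot: [[0.382, 0.311, 0.87], [0.126, -0.951, 0.284], [0.916, 0.001, -0.402]]
ft_force: [-1.7, 0.4, 5.5]
grip_width: 0.0421
gripper_force: 84.8
```

>>> {"api": "move_arm", "payload": {
  "motion": [
    [[-0.018, 0, 0.008], [0, 0, 0]],
    [[0, 0, 0], [0, 0, 0]],
    [[0, 0, 0], [0, 0, 0]]
  ]
}}

```text
time_s: 21.1
position: [0.5573, 0.0453, 0.1121]
tool_rot: [[0.379, 0.311, 0.872], [0.126, -0.95, 0.284], [0.917, 0.002, -0.399]]
ft_force: [-4.3, 0.2, 12.3]
grip_width: 0.0424
gripper_force: 85.5
```

```bash
python3 tq.py; python3 vis.py pics/low.png
```

```text
tool torque [0.271 0.705 0.118] F [-4.34 -0.34 11.97] [0.55724595 0.04524104 0.11211605] 85.46257765498012
scene 0.02 19 x [0.5453 0.5777] y [0.0631 0.0702]
scene 0.04 62 x [0.5426 0.5765] y [0.0569 0.0718]
scene 0.06 64 x [0.5418 0.5784] y [0.0534 0.0708]
scene 0.08 31 x [0.5443 0.581 ] y [0.0594 0.0718]
scene 0.12 102 x [0.5411 0.5792] y [0.0512 0.0718]
scene 0.14 103 x [0.5416 0.5781] y [0.0518 0.0716]
dark top [0.5585 0.0499 0.1766]
top 0.04 24 x [0.5469 0.5647] y [0.0621 0.0722]
top 0.1 25 x [0.5337 0.5561] y [0.0238 0.0799]
top 0.12 57 x [0.5404 0.5666] y [0.0361 0.0719]
top 0.14 71 x [0.5413 0.5667] y [0.0356 0.0719]
top 0.16 32 x [0.5406 0.5673] y [0.0403 0.0725]
dark top [0.5647 0.0484 0.1825]
```

View pics/low.png

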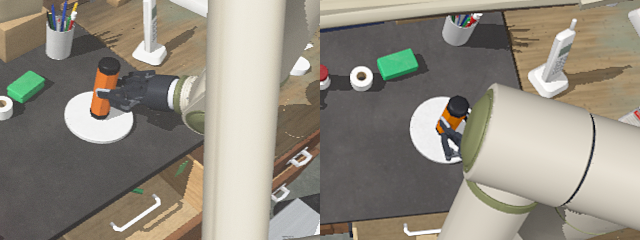

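The float stands on the plate under a slight press. I'll ease that off and release.

>>> {"api": "move_arm", "payload": {
  "motion": [
    [[0.027, 0, -0.012], [0, 0, 0]],
    [[0, 0, 0], [0, 0, 0]],
    [[0, 0, 0], [0, 0, 0]],
    [[0, 0, 0], [0, 0, 0]]
  ]
}}

```text
time_s: 21.9
position: [0.5569, 0.0451, 0.1122]
tool_rot: [[0.383, 0.311, 0.87], [0.126, -0.951, 0.284], [0.915, 0.001, -0.403]]
ft_force: [0.6, 0.0, 4.8]
grip_width: 0.0419
gripper_force: 84.4
```

>>> {"api": "move_arm", "payload": {
  "motion": [
    [[0, 0, 0], [0, 0, 0]],
    [[0, 0, 0], [0, 0, 0]],
    [[0, 0, 0], [0, 0, 0]]
  ],
  "force": 20
}}

```text
time_s: 22.2
position: [0.5569, 0.0451, 0.1122]
tool_rot: [[0.383, 0.311, 0.87], [0.126, -0.951, 0.284], [0.915, 0.001, -0.403]]
ft_force: [-1.2, 1.0, 5.0]
grip_width: 0.0424
gripper_force: 84.5
```

```bash
python3 tq.py; python3 plan.py 18 .564 .0475 .115
```

```text
tool torque [0.156 0.18  0.07 ] F [-1.32  0.41  5.24] [0.55691243 0.04510612 0.1122054 ] 84.47932570095873
rot deg [-0.06 -0.22  0.09] units of 8 [-0.008 -0.028  0.011] | after-rot shift in tool axes mm [ 2.3 -0.1 -1.6] now-axes mm [ 2.3 -0.1 -1.6]
float axis [-0.004 -0.     1.   ] tool az 18.069292704189873 p [0.55691243 0.04510612 0.1122054 ] q [-23.5  34.3 125.4 129.5  52.  -73. ] F [-1.3 -0.8  4.8] 22.5
```

>>> {"api": "move_arm", "payload": {
  "motion": [
    [[0.009, 0, -0.004], [0, 0, 0]],
    [[0, 0, 0], [0, 0, 0]],
    [[0, 0, 0], [0, 0, 0]]
  ]
}}

```text
time_s: 22.8
position: [0.5568, 0.0451, 0.1123]
tool_rot: [[0.384, 0.311, 0.869], [0.126, -0.951, 0.284], [0.915, 0.001, -0.404]]
ft_force: [-0.4, 0.0, 0.7]
grip_width: 0.0424
gripper_force: 84.5
```

>>> {"api": "move_arm", "payload": {
  "motion": [
    [[0, 0, 0], [0, 0, 0]],
    [[0, 0, 0], [0, 0, 0]],
    [[0, 0, 0], [0, 0, 0]],
    [[0, 0, 0], [0, 0, 0]],
    [[0, 0, 0], [0, 0, 0]],
    [[0, 0, 0], [0, 0, 0]],
    [[0, 0, 0], [0, 0, 0]],
    [[0, 0, 0], [0, 0, 0]],
    [[0, 0, 0], [0, 0, 0]],
    [[0, 0, 0], [0, 0, 0]],
    [[0, 0, 0], [0, 0, 0]],
    [[0, 0, 0], [0, 0, 0]],
    [[0, 0, 0], [0, 0, 0]],
    [[0, 0, 0], [0, 0, 0]],
    [[0, 0, 0], [0, 0, 0]],
    [[0, 0, 0], [0, 0, 0]],
    [[0, 0, 0], [0, 0, 0]],
    [[0, 0, 0], [0, 0, 0]],
    [[0, 0, 0], [0, 0, 0]],
    [[0, 0, 0], [0, 0, 0]]
  ],
  "claw": 0
}}

```text
time_s: 24.8
position: [0.5568, 0.0451, 0.1125]
tool_rot: [[0.384, 0.311, 0.87], [0.126, -0.951, 0.284], [0.915, 0.001, -0.404]]
ft_force: [0.3, -0.6, 1.0]
grip_width: 0.0853
gripper_force: 0.0
```

```bash
python3 tq.py; python3 vis.py pics/rel.png
```

```text
tool torque [-0.02  -0.428 -0.002] F [ 0.15 -0.08  0.1 ] [0.55677337 0.04510712 0.11245967] 0.0
scene 0.02 16 x [0.5487 0.5767] y [0.0649 0.0715]
scene 0.04 50 x [0.5476 0.5751] y [0.0663 0.0731]
scene 0.06 40 x [0.5466 0.5737] y [0.0681 0.0744]
scene 0.1 42 x [0.5368 0.5741] y [0.054  0.0775]
scene 0.12 71 x [0.5378 0.5729] y [0.0601 0.078 ]
scene 0.14 69 x [0.5343 0.5722] y [0.0581 0.0791]
dark top [0.5505 0.0556 0.1772]
top 0.06 24 x [0.5378 0.5589] y [0.0384 0.073 ]
top 0.08 51 x [0.5373 0.5617] y [0.0399 0.0748]
top 0.1 50 x [0.5363 0.5608] y [0.0424 0.0755]
top 0.12 56 x [0.5363 0.5583] y [0.0416 0.0765]
top 0.14 60 x [0.5356 0.5597] y [0.0432 0.0776]
top 0.16 21 x [0.5348 0.5594] y [0.0458 0.0782]
dark top [0.5579 0.0542 0.1824]
```

View pics/rel.png

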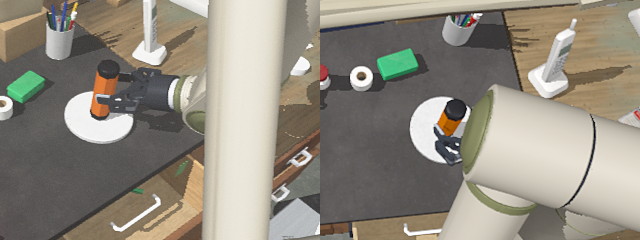

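It's standing with a slight lean, about 3°, probably rocking. I'll wait, then check again before pulling back.

>>> {"api": "move_arm", "payload": {
  "motion": [
    [[0, 0, 0], [0, 0, 0]],
    [[0, 0, 0], [0, 0, 0]],
    [[0, 0, 0], [0, 0, 0]],
    [[0, 0, 0], [0, 0, 0]],
    [[0, 0, 0], [0, 0, 0]],
    [[0, 0, 0], [0, 0, 0]],
    [[0, 0, 0], [0, 0, 0]],
    [[0, 0, 0], [0, 0, 0]],
    [[0, 0, 0], [0, 0, 0]],
    [[0, 0, 0], [0, 0, 0]],
    [[0, 0, 0], [0, 0, 0]],
    [[0, 0, 0], [0, 0, 0]],
    [[0, 0, 0], [0, 0, 0]],
    [[0, 0, 0], [0, 0, 0]],
    [[0, 0, 0], [0, 0, 0]]
  ]
}}

```text
time_s: 26.7
position: [0.5568, 0.0451, 0.1125]
tool_rot: [[0.384, 0.31, 0.87], [0.126, -0.951, 0.284], [0.915, 0.001, -0.404]]
ft_force: [-0.1, -0.2, 0.3]
grip_width: 0.0855
gripper_force: 0.0
```

```bash
python3 vis.py pics/rel2.png; python3 vis.py pics/rel3.png | grep -E "0.04|0.14|dark"
```

```text
scene 0.02 18 x [0.5468 0.5733] y [0.0648 0.0712]
scene 0.04 56 x [0.544  0.5748] y [0.0639 0.0716]
scene 0.06 33 x [0.541  0.5722] y [0.0626 0.0716]
scene 0.1 47 x [0.5387 0.5708] y [0.0636 0.0725]
scene 0.12 76 x [0.5328 0.5693] y [0.0568 0.0721]
scene 0.14 83 x [0.5293 0.5683] y [0.0539 0.0725]
dark top [0.5465 0.054  0.1753]
top 0.06 25 x [0.5354 0.5673] y [0.0408 0.0717]
top 0.08 49 x [0.5341 0.5659] y [0.0405 0.0728]
top 0.1 48 x [0.5321 0.5617] y [0.0407 0.0727]
top 0.12 57 x [0.5307 0.5619] y [0.0409 0.0726]
top 0.14 56 x [0.5288 0.5617] y [0.0409 0.0731]
top 0.16 25 x [0.5277 0.5593] y [0.0427 0.0737]
dark top [0.5507 0.0497 0.182 ]
scene 0.04 49 x [0.5453 0.5745] y [0.0652 0.072 ]
scene 0.14 73 x [0.5304 0.5684] y [0.0563 0.0734]
dark top [0.5465 0.0513 0.1764]
top 0.06 27 x [0.5354 0.5661] y [0.0402 0.0716]
top 0.12 58 x [0.5305 0.5614] y [0.0402 0.0731]
top 0.14 57 x [0.5294 0.5601] y [0.0395 0.0729]
dark top [0.5526 0.0494 0.183 ]
```

>>> {"api": "move_arm", "payload": {
  "motion": [
    [[0, 0, 0], [0, 0, 0]],
    [[0, 0, 0], [0, 0, 0]],
    [[0, 0, 0], [0, 0, 0]],
    [[0, 0, 0], [0, 0, 0]],
    [[0, 0, 0], [0, 0, 0]],
    [[0, 0, 0], [0, 0, 0]],
    [[0, 0, 0], [0, 0, 0]],
    [[0, 0, 0], [0, 0, 0]],
    [[0, 0, 0], [0, 0, 0]],
    [[0, 0, 0], [0, 0, 0]],
    [[0, 0, 0], [0, 0, 0]],
    [[0, 0, 0], [0, 0, 0]],
    [[0, 0, 0], [0, 0, 0]],
    [[0, 0, 0], [0, 0, 0]],
    [[0, 0, 0], [0, 0, 0]]
  ]
}}

```text
time_s: 28.4
position: [0.5568, 0.0451, 0.1125]
tool_rot: [[0.384, 0.31, 0.87], [0.126, -0.951, 0.284], [0.915, 0.001, -0.404]]
ft_force: [0.8, 0.1, 0.9]
grip_width: 0.0855
gripper_force: 0.0
```

```bash
python3 vis.py pics/rel4.png; python3 tq.py
```

```text
scene 0.02 17 x [0.5474 0.5728] y [0.0656 0.0713]
scene 0.04 47 x [0.5464 0.5756] y [0.0654 0.0731]
scene 0.06 36 x [0.5444 0.5731] y [0.0667 0.0732]
scene 0.1 44 x [0.5373 0.5732] y [0.0639 0.0753]
scene 0.12 72 x [0.5367 0.5707] y [0.0622 0.0767]
scene 0.14 66 x [0.5328 0.5713] y [0.0604 0.0771]
dark top [0.5496 0.0566 0.1764]
top 0.06 18 x [0.5367 0.5544] y [0.0404 0.07  ]
top 0.08 48 x [0.5361 0.5612] y [0.0399 0.0752]
top 0.1 46 x [0.5343 0.5599] y [0.0422 0.0754]
top 0.12 55 x [0.5338 0.5578] y [0.0406 0.0765]
top 0.14 54 x [0.5323 0.5578] y [0.0433 0.0772]
top 0.16 24 x [0.5319 0.5556] y [0.0444 0.0787]
dark top [0.5549 0.0541 0.1823]
tool torque [ 0.016 -0.432 -0.001] F [ 0.27 -0.39 -0.36] [0.55678388 0.04508323 0.11246355] 0.0
```

The lean is changing freely and the float isn't resting on the gripper. I'll back off along the tool axis.

>>> {"api": "move_arm", "payload": {
  "motion": [
    [[0, 0, -0.1], [0, 0, 0]],
    [[0, 0, -0.2], [0, 0, 0]],
    [[0, 0, -0.2], [0, 0, 0]],
    [[0, 0, -0.2], [0, 0, 0]],
    [[0, 0, -0.2], [0, 0, 0]],
    [[0, 0, -0.2], [0, 0, 0]],
    [[0, 0, -0.2], [0, 0, 0]],
    [[0, 0, -0.2], [0, 0, 0]],
    [[0, 0, -0.2], [0, 0, 0]],
    [[0, 0, -0.2], [0, 0, 0]],
    [[0, 0, -0.2], [0, 0, 0]],
    [[0, 0, 0], [0, 0, 0]],
    [[0, 0, 0], [0, 0, 0]],
    [[0, 0, 0], [0, 0, 0]],
    [[0, 0, 0], [0, 0, 0]],
    [[0, 0, 0], [0, 0, 0]],
    [[0, 0, 0], [0, 0, 0]],
    [[0, 0, 0], [0, 0, 0]],
    [[0, 0, 0], [0, 0, 0]],
    [[0, 0, 0], [0, 0, 0]]
  ]
}}

```text
time_s: 30.8
position: [0.4655, 0.0153, 0.1549]
tool_rot: [[0.384, 0.311, 0.87], [0.126, -0.951, 0.284], [0.915, 0.001, -0.404]]
ft_force: [0.0, 0.1, 0.2]
grip_width: 0.0855
gripper_force: 0.0
```

```bash
python3 vis.py pics/rel5.png; python3 st.py | head -5
```

```text
scene 0.02 17 x [0.5444 0.5737] y [0.0602 0.0729]
scene 0.04 50 x [0.544  0.5776] y [0.0599 0.074 ]
scene 0.06 51 x [0.5427 0.5743] y [0.0596 0.0762]
scene 0.08 66 x [0.5402 0.5793] y [0.0512 0.0768]
scene 0.1 73 x [0.5414 0.5775] y [0.0575 0.0779]
scene 0.12 87 x [0.5414 0.5782] y [0.0574 0.0793]
scene 0.14 84 x [0.5411 0.5795] y [0.058  0.0812]
dark top [0.559  0.0585 0.1773]
top 0.04 47 x [0.5408 0.5627] y [0.0388 0.0724]
top 0.06 51 x [0.5414 0.5628] y [0.0384 0.0742]
top 0.08 52 x [0.5406 0.5622] y [0.0404 0.0756]
top 0.1 56 x [0.5414 0.5617] y [0.0419 0.0774]
top 0.12 59 x [0.5416 0.5623] y [0.0438 0.0784]
top 0.14 58 x [0.5418 0.5624] y [0.0434 0.0797]
top 0.16 27 x [0.5414 0.5623] y [0.0469 0.0807]
dark top [0.5648 0.0584 0.1822]
time_s 30.9
position [0.4655 0.0153 0.1549]
tool_rot [[ 0.3837  0.3105  0.8697]
 [ 0.1261 -0.9506  0.2838]
 [ 0.9148  0.0008 -0.4039]]
```

View pics/rel5.png

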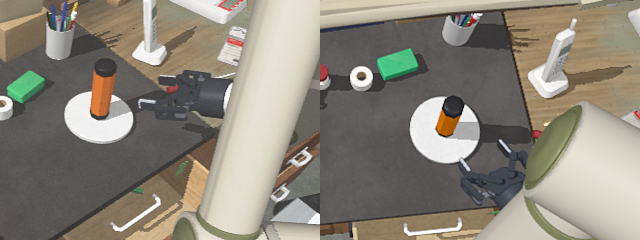

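The float stands free at (102,90) in the left crop. It is slowly wobbling at about 4°, so I'll let it settle.

>>> {"api": "move_arm", "payload": {
  "motion": [
    [[0, 0, 0], [0, 0, 0]],
    [[0, 0, 0], [0, 0, 0]],
    [[0, 0, 0], [0, 0, 0]],
    [[0, 0, 0], [0, 0, 0]],
    [[0, 0, 0], [0, 0, 0]],
    [[0, 0, 0], [0, 0, 0]],
    [[0, 0, 0], [0, 0, 0]],
    [[0, 0, 0], [0, 0, 0]],
    [[0, 0, 0], [0, 0, 0]],
    [[0, 0, 0], [0, 0, 0]],
    [[0, 0, 0], [0, 0, 0]],
    [[0, 0, 0], [0, 0, 0]],
    [[0, 0, 0], [0, 0, 0]],
    [[0, 0, 0], [0, 0, 0]],
    [[0, 0, 0], [0, 0, 0]],
    [[0, 0, 0], [0, 0, 0]],
    [[0, 0, 0], [0, 0, 0]],
    [[0, 0, 0], [0, 0, 0]],
    [[0, 0, 0], [0, 0, 0]],
    [[0, 0, 0], [0, 0, 0]]
  ]
}}

```text
time_s: 32.9
position: [0.4655, 0.0153, 0.1549]
tool_rot: [[0.384, 0.31, 0.87], [0.126, -0.951, 0.284], [0.915, 0.001, -0.404]]
ft_force: [1.0, -0.4, -0.3]
grip_width: 0.0855
gripper_force: 0.0
```

>>> {"api": "move_arm", "payload": {
  "motion": [
    [[0, 0, 0], [0, 0, 0]],
    [[0, 0, 0], [0, 0, 0]],
    [[0, 0, 0], [0, 0, 0]],
    [[0, 0, 0], [0, 0, 0]],
    [[0, 0, 0], [0, 0, 0]],
    [[0, 0, 0], [0, 0, 0]],
    [[0, 0, 0], [0, 0, 0]],
    [[0, 0, 0], [0, 0, 0]],
    [[0, 0, 0], [0, 0, 0]],
    [[0, 0, 0], [0, 0, 0]],
    [[0, 0, 0], [0, 0, 0]],
    [[0, 0, 0], [0, 0, 0]],
    [[0, 0, 0], [0, 0, 0]],
    [[0, 0, 0], [0, 0, 0]],
    [[0, 0, 0], [0, 0, 0]],
    [[0, 0, 0], [0, 0, 0]],
    [[0, 0, 0], [0, 0, 0]],
    [[0, 0, 0], [0, 0, 0]],
    [[0, 0, 0], [0, 0, 0]],
    [[0, 0, 0], [0, 0, 0]]
  ]
}}

```text
time_s: 34.9
position: [0.4655, 0.0153, 0.1549]
tool_rot: [[0.384, 0.311, 0.87], [0.126, -0.951, 0.284], [0.915, 0.001, -0.404]]
ft_force: [-0.2, 0.1, -0.2]
grip_width: 0.0852
gripper_force: 0.0
```

```bash
cat > tr.py <<'E'
from rig import viewer,env
from h import *
for i in range(20):
    d=viewer.get_image('scene'); P=pts(d);H=hsv(d)
    m=(H[...,0]>5)&(H[...,0]<22)&(H[...,1]>180)&(H[...,2]>90)&(abs(P[...,0]-.56)<.06)&(abs(P[...,1]-.05)<.06)
    q=P[m];q=q[(q[:,2]>.03)&(q[:,2]<.16)]
    A=np.c_[q[:,2]-.1,np.ones(len(q))]; k=np.linalg.lstsq(A,q[:,:2],rcond=None)[0]
    if i%2==0: print(round(env.observe()['time_s'],2),'lean deg',np.degrees(k[0]).round(2),'surface mid mm',(k[1]*1000).round(1))
E
python3 tr.py
```

```text
34.95 lean deg [-3.3   2.06] surface mid mm [557.3  72.4]
35.05 lean deg [-3.13  2.35] surface mid mm [557.5  72.5]
35.15 lean deg [-3.07  2.36] surface mid mm [557.4  72.3]
35.25 lean deg [-2.81  2.51] surface mid mm [557.2  72.6]
35.35 lean deg [-3.12  2.19] surface mid mm [557.6  72.5]
35.45 lean deg [-3.38  2.19] surface mid mm [557.3  72.4]
35.55 lean deg [-2.39  2.62] surface mid mm [557.4  72.6]
35.65 lean deg [-3.41  2.15] surface mid mm [557.1  72. ]
35.75 lean deg [-3.1   2.06] surface mid mm [557.4  72.2]
35.85 lean deg [-2.82  1.93] surface mid mm [557.5  72.4]
```

The float is at rest, leaning a steady 4° or so and about 8 mm off the plate centre, so I'm handing it in.

```bash
python3 -c "
from rig import env
print(env.close_job())"
```

```text
the job is handed in; nothing more can be done
None
```

I handed the job in with the float standing heavy end down on the turntable, let go and at rest: it leans a steady 4° or so (limit 8°), its centre is about 8 mm from the middle (limit 30 mm), and the bystanders were not touched. The hand-in returned no verdict.

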